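# Close a water distribution block's three plugs on the bench bracket

## Task

Push all three coloured plugs of the water distribution block fully home by pressing them one after another against the upright face of the green bracket bolted to the bench, turning the block between presses; never push a plug with the gripper itself. Then set the block upright, flat on the floor of the grey tray, and let go. Leave the jar, can, bottle and carton where they stand.

Things in the scene. Friction and masses are not known exactly. Their poses are not given: they have to be found in the camera images.
- manifold_grip (a point): loose aluminium block, 0.5 kg, upright, 110 (x) by 60 (y) by 36 mm high; a black turret 34 by 34 mm on its middle, from 36 to 84 mm above the underside, is the handle. Point: the turret's centre, 60 mm above the block's underside. x points to the end with the blue plug, y to the long side with the yellow one; red is on the -x end, the -y side is blank. Starts at any yaw
- plug_blue (a joint): blue plug, middle of the +x end: head 24 mm across, 7 mm thick, axis 18 mm above the block's underside. Value in m, how far it is pushed in: 0 = head's outer face 19 mm off the block's face, 0.012 = home, head on the block, outer face 7 mm off. Starts at 0 to 0.004. Stiff: about 6 N moves it slowly; it stays where left
- plug_yellow (a joint): yellow plug, middle of the +y long side: head 24 mm across, 7 mm thick, axis 18 mm above the block's underside. Value in m, how far it is pushed in: 0 = head's outer face 19 mm off the block's face, 0.012 = home, head on the block, outer face 7 mm off. Starts at 0 to 0.004. Stiff: about 6 N moves it slowly; it stays where left
- plug_red (a joint): red plug, middle of the -x end: head 24 mm across, 7 mm thick, axis 18 mm above the block's underside. Value in m, how far it is pushed in: 0 = head's outer face 19 mm off the block's face, 0.012 = home, head on the block, outer face 7 mm off. Starts at 0 to 0.004. Stiff: about 6 N moves it slowly; it stays where left
- bracket: green bent steel bracket, fixed to the bench: upright tongue 50 mm wide, 36 mm high, 6 mm thick, on a 70 mm foot lying behind it. Origin at bench height, at the foot of the middle of its working face; x points into the bracket (roughly away from the robot): plugs are pressed on its -x side, in the +x direction; y along the face, z up
- tray: grey open tray, fixed, outside 150 (x) by 94 (y) by 22 mm high, walls and floor 5 mm thick; origin at the centre of its underside, z up. The block with its plugs home (124 by 67 mm, the yellow head taking 7 mm on one side only) goes in lengthwise, either way round; its turret centre is then 65 mm above the tray's underside
- jar_mid (a point): loose orange jar with white lid, 56 mm across, 90 mm high, bystander at one side in front of the bracket (about 125 mm to the bracket's +y); point at its centre
- can_mid (a point): loose can with green label, 56 mm across, 100 mm high, bystander at the other side in front of the bracket (about 125 mm to its -y); point at its centre
- softener_mid (a point): loose blue bottle with white cap, 72 mm across, 175 mm high, bystander behind the work; point at its centre
- powder_mid (a point): loose brown cardboard carton, 60 (x) by 95 (y) by 120 mm high, bystander behind the work; point at its centre
Mind the look-alikes: they are no part of the job. Of the things that look like the bracket, take the one that is farthest from the robot's base at the start.

How it is judged:
On the way, in this order (a step that is already met when the one before it is completed fails the run):
1. a first plug is home, pressed on the bracket (((value of joint plug_blue above 0.0105 m and contact force between bracket and plug_blue above 1 N) or (value of joint plug_yellow above 0.0105 m and contact force between bracket and plug_yellow above 1 N) or (value of joint plug_red above 0.0105 m and contact force between bracket and plug_red above 1 N))), for 0.05 s.
2. a second plug is home too, pressed on the bracket (((value of joint each of plug_blue, plug_yellow above 0.0105 m and (contact force between bracket and plug_blue above 1 N or contact force between bracket and plug_yellow above 1 N)) or (value of joint each of plug_yellow, plug_red above 0.0105 m and (contact force between bracket and plug_yellow above 1 N or contact force between bracket and plug_red above 1 N)) or (value of joint each of plug_blue, plug_red above 0.0105 m and (contact force between bracket and plug_blue above 1 N or contact force between bracket and plug_red above 1 N)))), for 0.05 s.
3. all three plugs are home, the last pressed on the bracket (value of joint each of plug_blue, plug_yellow, plug_red above 0.0105 m and (contact force between bracket and plug_blue above 1 N or contact force between bracket and plug_yellow above 1 N or contact force between bracket and plug_red above 1 N)), for 0.05 s.
At the end, for the whole second after the job is handed in: all three plugs pushed in at least 10.5 of their 12 mm; the block upright (within 0.06 rad) and flat in the tray (turret centre within 20 mm along x and 25 mm along y of the tray's middle and less than 68 mm above its underside), released and at rest (value of joint each of plug_blue, plug_yellow, plug_red above 0.0105 m and x of manifold_grip in the frame of tray between -0.02 and 0.02 m and y of manifold_grip in the frame of tray between -0.025 and 0.025 m and z of manifold_grip in the frame of tray below 0.068 m and angle between manifold_grip's own z axis and vertical below 0.06 rad and linear speed of manifold below 0.01 m/s and contact force between manifold and the fingers below 0.1 N); the robot touches nothing.
It fails at once if a plug is pushed by the gripper or arm (contact force between any of the fingers, the arm and plug_blue above 1 N or contact force between any of the fingers, the arm and plug_yellow above 1 N or contact force between any of the fingers, the arm and plug_red above 1 N).
It fails at once if the jar is shifted or tipped (by more than 15 mm) (distance of jar_mid from where it was at the start of the episode above 0.015 m).
It fails at once if the can is shifted or tipped (by more than 15 mm) (distance of can_mid from where it was at the start of the episode above 0.015 m).
It fails at once if the bottle is shifted or tipped (by more than 15 mm) (distance of softener_mid from where it was at the start of the episode above 0.015 m).
It fails at once if the carton is shifted or tipped (by more than 15 mm) (distance of powder_mid from where it was at the start of the episode above 0.015 m).
It also fails if it takes over 72 s, if anything falls off the work surface, if the arm or the gripper's body presses on something with over 40 N, if the wrist force passes 120 N, or if a joint passes its speed limit or range.

## Robot

A 7-joint arm with a two-finger parallel gripper is mounted at the origin on the work surface. World frame = base frame: x ahead of the robot, y to its left, z up, the work surface at z = 0. Lengths are in m, angles in rad, forces in N, time in s.
With the tool pointing down it reaches from about 0.425 to 0.875 m from the base axis. Payload 4.7 kg.
Tool frame: the origin (TCP) lies midway between the tips of the shut fingers; the grasp point (between the pads) lies ctrl.grasp_offset behind it (ctrl.grasp_offset is the distance from the TCP to the grasp point, in m); z points along the fingers, y is the line along which they close (so a half turn about z gives the same grasp; the last joint's range is limited). The gripper opens to 87 mm and grips with 3 to 60 N. Pads are 19 mm wide; open, the fingers measure 117 mm over their backs; the gripper's body (75 mm by 190 mm) begins 51 mm behind the grasp point.
Start: joints at [1.278, 0.321, -0.07, 1.45, 0.023, 1.371, -0.057], TCP at [0.196, -0.62, 0.223] pointing down, gripper open.
Joint ranges: [-2.86, 2.86], [-0.3, 2.09], [-1.38, 1.24], [0.06, 2.45], [-1.56, 4.7], [0.09, 2.05], [-2.69, 2.69]. Speed limits (rad/s): [2.57, 2.57, 3.14, 3.14, 3.14, 3.14, 3.14].

## Interface

Orientations are given as a rotation vector (axis times angle).
In Python, from bench import ctrl gives the robot as it stands. The module is installed in compiled form; this text tells all that it offers.
- The arm moves only by the tool jog_arm, never from a script. Its argument "moves" is one flat list of numbers, 7 for each row, row after row: the shift along the tool's x, y, z in units of 30 cm (1.0 is 30 cm), then the turn, a rotation vector about the tool's x, y, z in units of 60 degrees (1.0 is 60 degrees), then the gripper's target within -1 to 1 (fully open at 1, half-way at 0, shut at -1). In form: [x, y, z, wx, wy, wz, fingers, x, y, z, wx, wy, wz, fingers, ...]. A call has exactly 8 rows; each row is the pose to reach, as a shift and turn from the pose commanded when the call began, along the tool's axes at that moment; what a row does not reach only later rows make up. A row lasts 1/8 s, in which the tool goes at most 62.5 mm and 10.7 degrees, less where a joint would pass 70% of its speed; a pose out of reach is approached as far as the arm can. A call with a number of a shift or a turn outside -1 to 1 is refused whole. A call with a gripper value outside its range is refused whole. The fingers move at their own pace and stop on an object; "newtons" is the grip in N (left out, the last holds). Time passes only in rows, so rows that repeat a pose let the fingers close, or fill a call up. It gives the time, the measured TCP pose, the force, the opening and the grip force at its end, in the units of the state.
- ctrl.get_state(): the state, without advancing time (a new reading comes with each control period).
- ctrl.get_image(name): name is "scene" or "top"; returns a dict with "pixels" (480x640x3 uint8, red, green, blue), "fx", "fy", "cx", "cy" (pixels), "xyz" and "rotation" of the camera in the world. Camera axes: x right, y up, looking along -z (the intrinsics and any distortion apply to the point x, -y, -z); pixel columns grow to the right and rows downward; lengths in m; the calibration is good to about 2 mm. A picture is of the moment at which its call begins. There is no depth.
- ctrl.close_job(): hands the job in; it is judged then, once.
The state is a dict: "time": time; "joint_positions": joint angles; "qd": joint speeds; "joint_torque": joint torques, N m; "position": TCP position; "tool_rot": TCP orientation; "ft_force": force on the tool from outside, world axes, zero at the start; "torque": the same for the moment, N m; "grip_width": opening from 0.0 (shut) to 1.0 (fully open); "grip_force": force on a finger pad.
Only numpy, scipy, OpenCV 4.12 (cv2) and the standard library are available. Lean on these libraries where they do the work, as an engineer would, in place of code of your own. Each camera call takes 0.05 s, during which the arm holds its last target. There are 200 camera calls.

## Working session

There is one attempt and no reset: what is moved stays moved. The work goes in short steps, Python scripts to look and compute and a tool call to move; the robot and the scene stay as the last step left them, time stands still between calls to the robot, and variables do not carry over. Pictures are saved under pics/ and viewed, at most 10 in all, crops included, and the job is handed in when it is done.

Besides the shell and the picture viewer there is one more tool, called as name(argument=value, ...) on one line, values as JSON. jog_arm: Moves the arm, as the interface text tells. Its arguments: {"type":"object","properties":{"moves":{"type":"array"},"newtons":{"type":"number"}},"required":["moves"]}

```bash
mkdir -p pics; python3 - <<'E'
from bench import ctrl
import cv2,numpy as np
for n in("scene","top"):
    d=ctrl.get_image(n); cv2.imwrite(f"pics/{n}0.png",d["pixels"][:,:,::-1])
    print(n,{k:(np.round(v,4).tolist()) for k,v in d.items() if k!="pixels"})
print(ctrl.get_state(),ctrl.grasp_offset)
E
```

```text
scene {'fx': 473.0869, 'fy': 473.0869, 'cx': 315.5561, 'cy': 245.7648, 'xyz': [1.2022, 0.6929, 0.9411], 'rotation': [0.4033, 0.9898, 2.1853]}
top {'fx': 473.1898, 'fy': 473.1898, 'cx': 313.0559, 'cy': 242.4068, 'xyz': [0.3855, -0.0415, 1.314], 'rotation': [0.1046, -0.0691, -1.5438]}
{'time': 0.1, 'joint_positions': array([ 1.27808592,  0.32175758, -0.07006604,  1.45153875,  0.02256962,
        1.37080684, -0.05689487]), 'qd': array([ 0.00156051, -0.00070559,  0.00091304, -0.002     , -0.00077347,
        0.00117744,  0.00130194]), 'joint_torque': array([ 1.98481735e-04, -4.92572665e+01, -4.05599149e-01, -3.13396955e+01,
       -6.41958090e-02,  3.94604774e-02,  6.51775986e-05]), 'position': array([ 0.19611691, -0.61919123,  0.22157223]), 'tool_rot': array([-3.10302481e+00, -4.79803834e-01,  5.20467231e-04]), 'ft_force': array([ 0.03769311, -0.83023142, -0.20270072]), 'torque': array([0.00338312, 0.04545841, 0.01325616]), 'grip_force': 0.0, 'grip_width': 1.001303453428008} 0.0187
```

View pics/scene0.png

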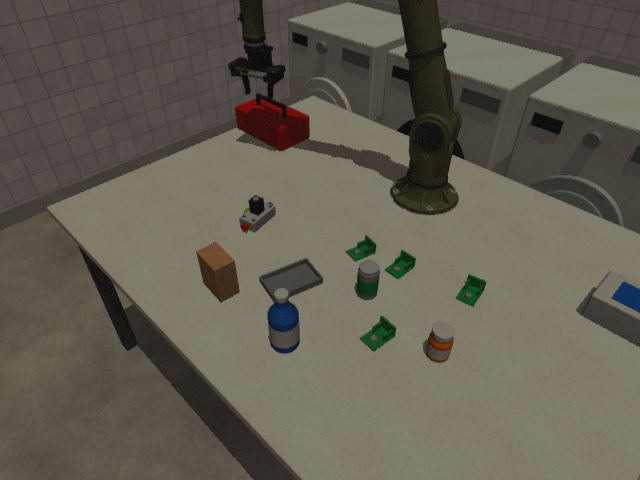

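View pics/top0.png

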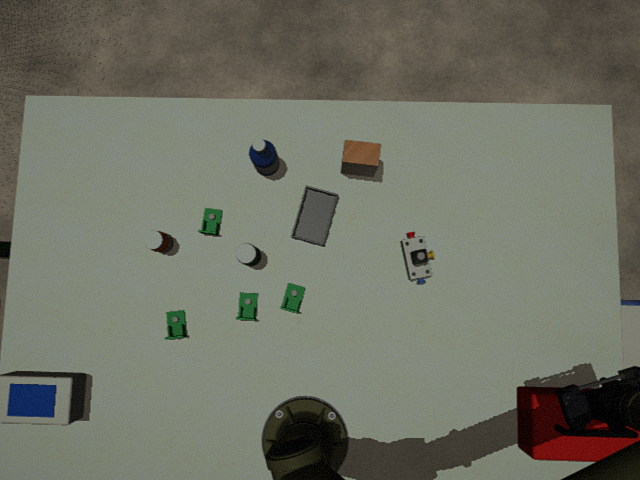

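The scene picture shows the block at (257,212), the tray at (291,279) and four green brackets at (379,333), (471,290), (400,264) and (361,248). In the top view the brackets are at (210,222), (248,307), (293,298) and (177,325). The one at top (210,222) / scene (379,333) is farthest from the base (about (305,440)) and stands between the jar and the can, so it fits the description.

```bash
cat > h.py <<'E'
import numpy as np,cv2
from scipy.spatial.transform import Rotation as R
from bench import ctrl
def ray(d,u,v):
    p=np.array([(u-d["cx"])/d["fx"],-(v-d["cy"])/d["fy"],-1.])
    return np.array(d["xyz"]),R.from_rotvec(d["rotation"]).apply(p)
def plane(d,u,v,z):
    o,r=ray(d,u,v); return o+r*(z-o[2])/r[2]
def two(d1,p1,d2,p2):
    o1,r1=ray(d1,*p1);o2,r2=ray(d2,*p2)
    s=np.linalg.lstsq(np.c_[r1,-r2],o2-o1,rcond=None)[0]
    a,b=o1+s[0]*r1,o2+s[1]*r2; return (a+b)/2,np.linalg.norm(a-b)
def proj(d,P):
    q=R.from_rotvec(d["rotation"]).inv().apply(np.atleast_2d(P)-d["xyz"])
    return np.c_[d["cx"]+d["fx"]*q[:,0]/-q[:,2],d["cy"]-d["fy"]*q[:,1]/-q[:,2]]
E
python3 - <<'E'
from h import *
T=ctrl.get_image("top");S=ctrl.get_image("scene")
def crop(d,u,v,w,h,k): return cv2.resize(d["pixels"][v:v+h,u:u+w,::-1],None,fx=k,fy=k,interpolation=cv2.INTER_CUBIC)
a=np.hstack([crop(T,190,200,40,40,7),crop(T,397,225,40,65,1) if 0 else crop(T,395,228,45,40*1,7)[:280]])
b=np.hstack([crop(S,355,312,50,40,7)[:,:280],crop(S,233,190,45,40,7)])
cv2.imwrite("pics/c1.png",np.vstack([a,b]))
def blobs(d,m,n,amin=8):
    c,l,s,ce=cv2.connectedComponentsWithStats(m.astype(np.uint8))
    for i in range(1,c):
        if s[i,4]>=amin: print(n,s[i].tolist(),np.round(ce[i],1))
for n,d in(("T",T),("S",S)):
    h=cv2.cvtColor(d["pixels"],cv2.COLOR_RGB2HSV);H,Sa,V=[h[...,i].astype(int) for i in range(3)]
    blobs(d,(H>60)&(H<85)&(Sa>130)&(V>40),n+" green",40)
    w=(slice(225,295),slice(395,442)) if n=="T" else (slice(185,240),slice(230,285))
    for nm,m in(("red",((H<6)|(H>174))&(Sa>150)&(V>60)),("yel",(H>14)&(H<32)&(Sa>140)&(V>60)),("blue",(H>105)&(H<125)&(Sa>90)&(V>60)),("blk",(V<40))):
        z=np.zeros_like(m);z[w]=m[w];blobs(d,z,n+nm,4)
E
```

```text
T green [199, 209, 23, 25, 329] [210.9 221. ]
T green [281, 283, 24, 30, 387] [292.7 297.9]
T green [237, 293, 21, 27, 379] [247.3 306.2]
T green [165, 310, 21, 29, 370] [175.7 323.8]
Tred [407, 232, 7, 6, 31] [410.4 234.4]
Tyel [427, 251, 7, 8, 37] [430.6 254.4]
Tblue [417, 278, 8, 6, 32] [420.6 280.6]
Tblk [420, 240, 2, 2, 4] [420.5 240.5]
Tblk [406, 242, 2, 3, 4] [406.8 243. ]
Tblk [402, 245, 3, 12, 12] [402.9 250.5]
Tblk [411, 249, 17, 15, 140] [418.2 256.8]
S green [347, 236, 29, 25, 292] [362.2 249.8]
S green [386, 251, 29, 27, 348] [401.2 265.2]
S green [457, 275, 29, 31, 445] [471.4 290.2]
S green [359, 279, 20, 17, 207] [368. 288.]
S green [361, 317, 35, 34, 494] [378.7 334.9]
Sred [241, 223, 7, 8, 39] [244.2 226.4]
Syel [244, 208, 5, 5, 13] [245.7 209.7]
Syel [243, 221, 4, 2, 5] [244.4 221.8]
Syel [248, 223, 3, 6, 8] [248.9 225.5]
Sblue [269, 202, 4, 3, 5] [270.2 203. ]
Sblk [249, 198, 15, 17, 194] [256.3 206. ]
```

View pics/c1.png

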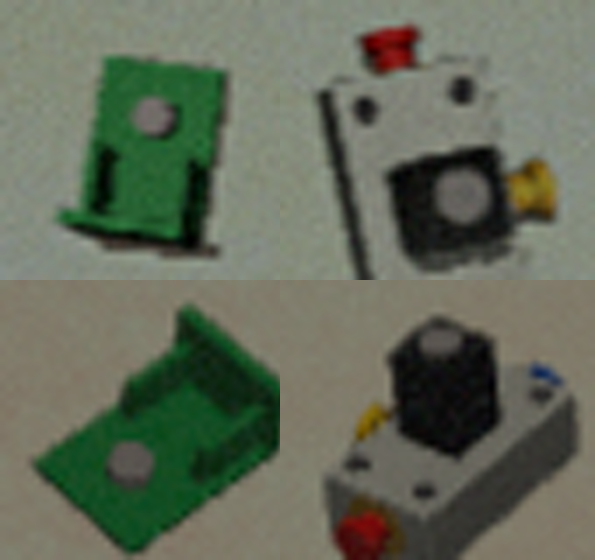

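The crop confirms it: the farthest bracket has its tongue towards the robot, its foot behind, and the jar and can at its sides. The block is upright, with red pointing away from the robot, blue towards it and yellow to image right.

```bash
python3 - <<'E'
from h import *
T=ctrl.get_image("top");S=ctrl.get_image("scene")
f=lambda n,p,q:print(n,*[np.round(x,4) for x in two(T,p,S,q)])
f("turret top",(420.5,255.2),(255,198.2))
f("foot -y",(222,209.9),(359.6,337.6)); f("foot +y",(204.4,207.9),(373.6,350.5))
f("tongue -y",(217,234.1),(381.7,315.1))
for n,p in(("red",(410.4,234.4)),("yel",(430.6,254.4)),("blue",(420.6,280.6))): print(n,plane(T,*p,.018).round(4))
for n,p in(("jar",(154,240)),("can",(247,255))): print(n,plane(T,*p,.095).round(3))
for n,p in(("tongL",(198.1,229.9)),("tongR",(217,234.1))): print(n,plane(T,*p,.036).round(4))
g=cv2.cvtColor(T["pixels"],cv2.COLOR_RGB2GRAY)
m=np.zeros_like(g);m[175:255,285:345]=(g[175:255,285:345]<125)*255
c=max(cv2.findContours(m,0,1)[0],key=cv2.contourArea);r=cv2.minAreaRect(c);print(r)
for p in cv2.boxPoints(r): print("tray",plane(T,*p,.022).round(4))
# bracket masks: scene line/corner crop + tray in scene
def crop(d,u,v,w,h,k): return cv2.resize(d["pixels"][v:v+h,u:u+w,::-1],None,fx=k,fy=k,interpolation=cv2.INTER_CUBIC)
cv2.imwrite("pics/c2.png",np.vstack([np.hstack([crop(S,355,310,45,45,8),crop(T,193,202,45,45,8)]),crop(S,255,255,72,24*2,10)[:440:,:720]][:2]))
E
```

```text
turret top [ 0.4953 -0.2913  0.0851] 0.0
foot -y [0.617  0.2507 0.0009] 0.0019
foot +y [0.6219 0.3004 0.0012] 0.0007
tongue -y [0.5436 0.2559 0.029 ] 0.0041
red [ 0.558  -0.2773  0.018 ]
yel [ 0.5042 -0.3324  0.018 ]
blue [ 0.432  -0.3053  0.018 ]
jar [0.517 0.404 0.095]
can [0.484 0.158 0.095]
tongL [0.5544 0.3053 0.036 ]
tongR [0.544  0.2527 0.036 ]
((314.75469970703125, 215.85848999023438), (37.3620719909668, 55.9057502746582), 15.945394515991211)
tray [0.5407 0.056  0.022 ]
tray [0.6926 0.018  0.022 ]
tray [ 0.6657 -0.0826  0.022 ]
tray [ 0.5147 -0.0436  0.022 ]
```

View pics/c2.png

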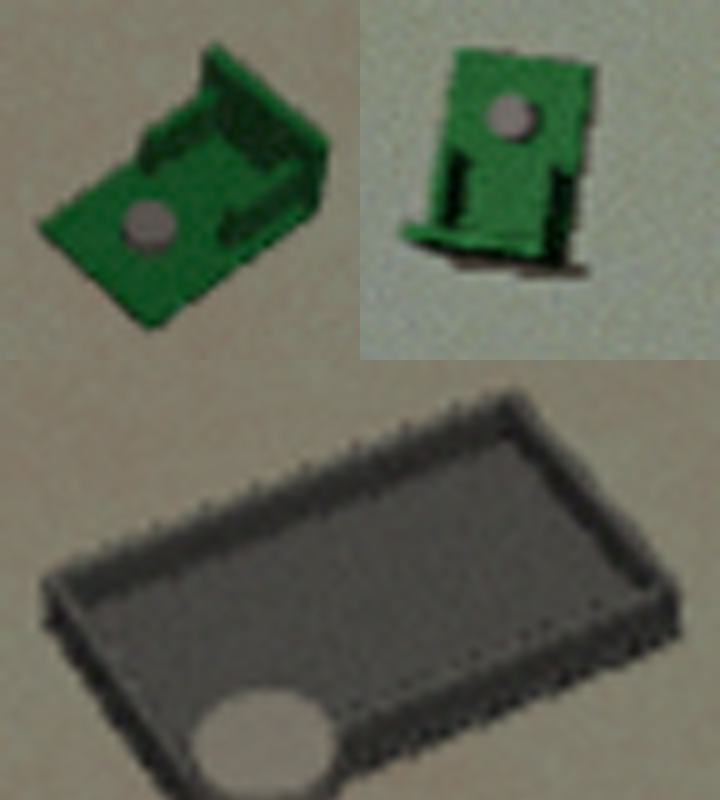

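The crop shows the chosen bracket's tongue top edge from (381,315) to (395,328) in the scene view. The tray is empty, with the bottle cap overlapping one corner in this view.

Heights check: turret top 85 mm, foot about 1 mm. The bracket is near (0.55,0.28) at yaw about -7°, the block x axis at -167.5°, and the tray at (0.603,-0.013) with yaw -14.5°. Now the approach.

```bash
cat >> h.py <<'E'
def Rt(th):
    t=np.radians(th); c,s=np.cos(t),np.sin(t)
    return R.from_matrix(np.array([[c,s,0],[s,-c,0],[0,0,-1.]]))
def go(x,y,z,th,quiet=0):
    """print shift/turn numbers from the present pose to TCP (x,y,z), tool-x yaw th"""
    s=ctrl.get_state(); r=R.from_rotvec(s["tool_rot"])
    d=r.inv().apply(np.array([x,y,z])-s["position"])/.3
    w=(r.inv()*Rt(th)).as_rotvec()/np.radians(60)
    print("GO",d.round(3).tolist(),w.round(3).tolist())
def st():
    s=ctrl.get_state(); m=R.from_rotvec(s["tool_rot"]).as_matrix()
    print("t",round(s["time"],2),"tcp",s["position"].round(4),"yaw",np.degrees(np.arctan2(m[1,0],m[0,0])).round(2),"tilt",np.degrees(np.arccos(-m[2,2])).round(2),
     "F",s["ft_force"].round(1),"w",round(s["grip_width"],3),"gf",round(s["grip_force"],1),"q",s["joint_positions"].round(2))
E
python3 - <<'E'
from h import *
st();go(.495,-.2913,.13,12.5)
T=ctrl.get_image("top");S=ctrl.get_image("scene")
for n,d,ps in(("T",T,[(197.6,231.3),(215.6,233.6)]),("S",S,[(381.1,315.2),(395.2,327.7)])):
    a,b=[plane(d,*p,.036) for p in ps]; e=(a-b) if n=="T" else b-a
    print(n,a.round(4),b.round(4),(a+b)/2,np.degrees(np.arctan2(-e[0],e[1])),np.linalg.norm(e))
E
```

```text
t 0.3 tcp [ 0.1962 -0.6195  0.2222] yaw 17.58 tilt 0.03 F [ 0.  -0.2 -0.8] w 1.003 gf 0.0 q [ 1.28  0.32 -0.07  1.45  0.02  1.37 -0.06]
GO [1.28, -0.742, 0.308] [-0.001, 0.0, 0.085]
T [0.5505 0.3065 0.036 ] [0.5453 0.2566 0.036 ] [0.54788561 0.28153349 0.036     ] -5.931231118532106 0.05011069903386844
S [0.5485 0.2599 0.036 ] [0.5548 0.3089 0.036 ] [0.55167758 0.28440032 0.036     ] -7.348890307535593 0.04944969486716707
```

jog_arm(moves=[0.2,-0.12,0.04,0,0,0.04,1,0.4,-0.25,0.08,0,0,0.085,1,0.6,-0.37,0.1,0,0,0.085,1,0.8,-0.5,0.12,0,0,0.085,1,1,-0.62,0.15,0,0,0.085,1,1,-0.742,0.2,0,0,0.085,1,1,-0.742,0.2,0,0,0.085,1,1,-0.742,0.2,0,0,0.085,1], newtons=55)

```text
time: 1.4
position: [0.4151, -0.3168, 0.1627]
tool_rot: [3.122, 0.343, -0.0]
ft_force: [-0.6, -1.4, 0.0]
grip_width: 0.998
grip_force: 0.0
```

```bash
python3 -c "
from h import *
st();go(.495,-.2913,.13,12.5);go(.495,-.2913,.0435,12.5)"
```

```text
t 1.4 tcp [ 0.4151 -0.3168  0.1627] yaw 12.55 tilt 0.05 F [-0.6 -1.4  0. ] w 0.998 gf 0.0 q [ 0.89  0.1  -0.3   1.84  0.03  1.21 -0.78]
GO [0.279, -0.025, 0.109] [0.001, 0.0, 0.001]
GO [0.279, -0.025, 0.397] [0.001, 0.0, 0.001]
```

jog_arm(moves=[0.15,-0.01,0.06,0,0,0,1,0.279,-0.025,0.11,0,0,0,1,0.279,-0.025,0.11,0,0,0,1,0.279,-0.025,0.25,0,0,0,1,0.279,-0.025,0.395,0,0,0,1,0.279,-0.025,0.395,0,0,0,1,0.279,-0.025,0.395,0,0,0,-1,0.279,-0.025,0.395,0,0,0,-1])

```text
time: 2.4
position: [0.4964, -0.293, 0.0465]
tool_rot: [3.12, 0.34, 0.005]
ft_force: [-0.7, 0.6, -0.4]
grip_width: 0.852
grip_force: 0.0
```

jog_arm(moves=[0,0,0,0,0,0,-1,0,0,0,0,0,0,-1,0,0,0,0,0,0,-1,0,0,0,0,0,0,-1,0,0,-0.1,0,0,0,-1,0,0,-0.3,0,0,0,-1,0,0,-0.5,0,0,0,-1,0,0,-0.5,0,0,0,-1])

```text
time: 3.4
position: [0.498, -0.2927, 0.199]
tool_rot: [3.117, 0.341, 0.012]
ft_force: [0.3, -0.0, -5.0]
grip_width: 0.383
grip_force: 55.0
```

```bash
python3 - <<'E'
from h import *
st();go(.36,.3,.19,-6.5);go(.42,.05,.19,-6.5)
T=ctrl.get_image("top");S=ctrl.get_image("scene")
def crop(d,u,v,w,h,k): return cv2.resize(d["pixels"][v:v+h,u:u+w,::-1],None,fx=k,fy=k,interpolation=cv2.INTER_CUBIC)
cv2.imwrite("pics/g1.png",np.hstack([crop(T,380,200,90,120,4),crop(S,200,120,100,120,4)]))
E
```

```text
t 3.4 tcp [ 0.498  -0.2927  0.199 ] yaw 12.49 tilt 0.54 F [ 0.3 -0.  -5. ] w 0.383 gf 55.0 q [ 0.8   0.19 -0.36  1.67  0.07  1.28 -0.92]
GO [-0.022, -2.029, 0.016] [0.005, -0.007, 0.316]
GO [-0.007, -1.172, 0.022] [0.005, -0.007, 0.316]
```

View pics/g1.png

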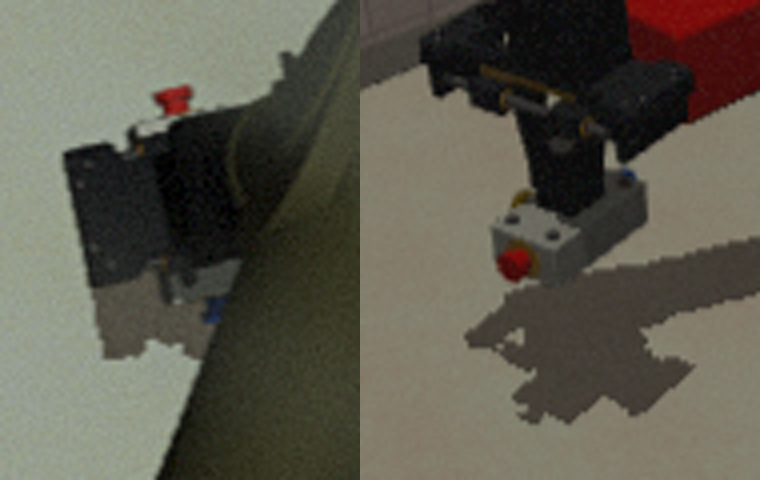

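Grasp holds: the block hangs level, clear of the bench, with red ahead at (173,98) in the left crop. Carrying it over to the bracket.

jog_arm(moves=[0,-0.2,0,0,0,0.1,-1,0,-0.4,0,0,0,0.2,-1,0,-0.6,0,0,0,0.316,-1,0,-0.8,0,0,0,0.316,-1,0,-1,0,0,0,0.316,-1,0,-1,0,0,0,0.316,-1,0,-1,0,0,0,0.316,-1,0,-1,0,0,0,0.316,-1])

```text
time: 4.5
position: [0.4297, 0.0001, 0.1928]
tool_rot: [-3.136, 0.181, 0.004]
ft_force: [0.3, 0.4, -5.6]
grip_width: 0.387
grip_force: 55.0
```

```bash
python3 -c "
from h import *
st();go(.4397,.2944,.199,-6.5)
T=ctrl.get_image('top')
for p in((177,310),(248,293),(165,310),(186,310)): print(plane(T,*p,0).round(3))"
```

```text
t 4.5 tcp [4.297e-01 1.000e-04 1.928e-01] yaw -6.62 tilt 0.14 F [ 0.3  0.4 -5.6] w 0.387 gf 55.0 q [ 0.57 -0.13 -0.58  1.98 -0.07  1.27 -1.67]
GO [-0.08, -0.978, -0.02] [-0.0, 0.002, -0.002]
[0.334 0.362 0.   ]
[0.386 0.167 0.   ]
[0.333 0.395 0.   ]
[0.335 0.337 0.   ]
```

jog_arm(moves=[0,-0.2,0,0,0,0,-1,-0.02,-0.4,-0.02,0,0,0,-1,-0.04,-0.6,-0.02,0,0,0,-1,-0.06,-0.8,-0.02,0,0,0,-1,-0.08,-0.978,-0.02,0,0,0,-1,-0.08,-0.978,-0.02,0,0,0,-1,-0.08,-0.978,-0.02,0,0,0,-1,-0.08,-0.978,-0.02,0,0,0,-1])

```text
time: 5.55
position: [0.4405, 0.2935, 0.1996]
tool_rot: [3.135, -0.183, -0.0]
ft_force: [-0.1, -0.3, -4.6]
grip_width: 0.384
grip_force: 55.0
```

```bash
python3 -c "
from h import *
st();go(.4397,.2944,.0475,-6.5)"
```

```text
t 5.55 tcp [0.4405 0.2935 0.1996] yaw -6.68 tilt 0.08 F [-0.1 -0.3 -4.6] w 0.384 gf 55.0 q [ 0.23  0.17 -0.95  1.75  0.14  1.29 -2.43]
GO [-0.003, -0.003, 0.507] [0.001, 0.0, -0.003]
```

jog_arm(moves=[0,0,0.15,0,0,0,-1,0,0,0.3,0,0,0,-1,0,0,0.42,0,0,0,-1,0,0,0.48,0,0,0,-1,0,0,0.505,0,0,0,-1,0,0,0.505,0,0,0,-1,0.04,0,0.505,0,0,0,-1,0.06,0,0.505,0,0,0,-1])

```text
time: 6.55
position: [0.4598, 0.2937, 0.0497]
tool_rot: [-3.136, 0.18, -0.004]
ft_force: [0.3, 0.4, -5.6]
grip_width: 0.381
grip_force: 55.0
```

```bash
python3 - <<'E'
from h import *
st();go(.549-.074*.9936,.282+.074*.113,.0475,-6.5)
T=ctrl.get_image("top");S=ctrl.get_image("scene")
def crop(d,u,v,w,h,k): return cv2.resize(d["pixels"][v:v+h,u:u+w,::-1],None,fx=k,fy=k,interpolation=cv2.INTER_CUBIC)
cv2.imwrite("pics/g2.png",np.hstack([crop(T,140,190,100,120,4),crop(S,340,230,100,120,4)]))
E
```

```text
t 6.55 tcp [0.4598 0.2937 0.0497] yaw -6.55 tilt 0.16 F [ 0.3  0.4 -5.6] w 0.381 gf 55.0 q [ 0.13  0.38 -0.87  1.88  0.34  1.03 -2.56]
GO [0.053, 0.005, 0.007] [-0.001, -0.003, -0.001]
```

View pics/g2.png

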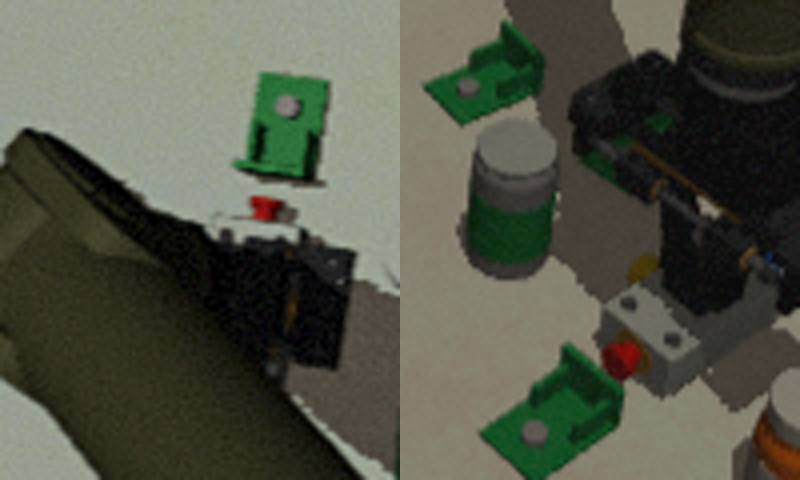

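Red lines up with the middle of the tongue (left crop, plug (265,208), tongue 235–315), and can and jar are clear. Pressing slowly.

jog_arm(moves=[0.02,0,0.006,0,0,0,-1,0.04,0,0.008,0,0,0,-1,0.05,0,0.008,0,0,0,-1,0.06,0,0.008,0,0,0,-1,0.067,0,0.008,0,0,0,-1,0.074,0,0.008,0,0,0,-1,0.08,0,0.008,0,0,0,-1,0.085,0,0.008,0,0,0,-1])

```text
time: 7.65
position: [0.4799, 0.2912, 0.0455]
tool_rot: [3.135, -0.175, -0.007]
ft_force: [-6.0, -0.1, -2.4]
grip_width: 0.387
grip_force: 55.0
```

jog_arm(moves=[0.008,0,0,0,0,0,-1,0.016,0,0,0,0,0,-1,0.022,0,0,0,0,0,-1,0.028,0,0,0,0,0,-1,0.034,0,0,0,0,0,-1,0.04,0,0,0,0,0,-1,0.04,0,0,0,0,0,-1,0.04,0,0,0,0,0,-1])

```text
time: 8.65
position: [0.4872, 0.2906, 0.0451]
tool_rot: [3.133, -0.173, -0.019]
ft_force: [-15.7, 0.2, 2.6]
grip_width: 0.386
grip_force: 55.0
```

```bash
python3 -c "
from h import *
st()"
```

```text
t 8.65 tcp [0.4872 0.2906 0.0451] yaw -6.31 tilt 0.73 F [-15.7   0.2   2.6] w 0.386 gf 55.0 q [ 0.12  0.44 -0.84  1.82  0.37  1.06 -2.54]
```

jog_arm(moves=[0.01,0,0,0,0,0,-1,0.02,0,0,0,0,0,-1,0.02,0,0,0,0,0,-1,0.02,0,0,0,0,0,-1,0.02,0,0,0,0,0,-1,0.02,0,0,0,0,0,-1,0.02,0,0,0,0,0,-1,0.02,0,0,0,0,0,-1])

```text
time: 9.65
position: [0.4876, 0.2907, 0.0454]
tool_rot: [3.13, -0.17, -0.033]
ft_force: [-30.7, -2.8, 15.5]
grip_width: 0.384
grip_force: 55.0
```

```bash
python3 - <<'E'
from h import *
st()
T=ctrl.get_image("top");S=ctrl.get_image("scene")
def crop(d,u,v,w,h,k): return cv2.resize(d["pixels"][v:v+h,u:u+w,::-1],None,fx=k,fy=k,interpolation=cv2.INTER_CUBIC)
cv2.imwrite("pics/g3.png",np.hstack([crop(T,180,200,60,60,6),crop(S,355,285,60,60,6)]))
E
```

```text
t 9.65 tcp [0.4876 0.2907 0.0454] yaw -6.22 tilt 1.27 F [-30.7  -2.8  15.5] w 0.384 gf 55.0 q [ 0.12  0.45 -0.84  1.81  0.37  1.07 -2.54]
```

View pics/g3.png

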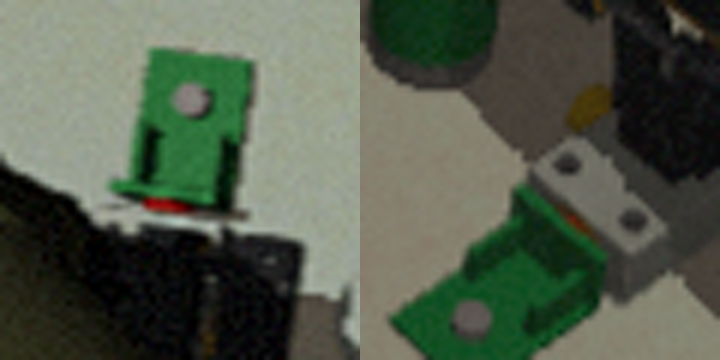

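Red is home: the head at (167,205) in the left crop is flat on the block, and the force rises without motion. Retreating up, then turning for yellow.

jog_arm(moves=[-0.06,0,0,0,0,0,-1,-0.13,0,-0.02,0,0,0,-1,-0.15,0,-0.15,0,0,0,-1,-0.15,0,-0.3,0,0,0,-1,-0.15,0,-0.45,0,0,0,-1,-0.15,0,-0.5,0,0,-0.15,-1,-0.15,0,-0.5,0,0,-0.3,-1,-0.15,0,-0.5,0,0,-0.45,-1])

```text
time: 10.75
position: [0.4566, 0.2937, 0.1966]
tool_rot: [3.089, 0.567, 0.004]
ft_force: [-0.9, -0.1, -5.0]
grip_width: 0.385
grip_force: 55.0
```

```bash
python3 -c "
from h import *
st();go(.4745,.2905,.195,83.5)"
```

```text
t 10.75 tcp [0.4566 0.2937 0.1966] yaw 20.8 tilt 0.14 F [-0.9 -0.1 -5. ] w 0.385 gf 55.0 q [ 0.28  0.22 -1.01  1.73  0.2   1.3  -1.98]
GO [0.052, 0.031, 0.005] [0.002, -0.001, -1.045]
```

jog_arm(moves=[0.05,0.03,0,0,0,-0.16,-1,0.05,0.03,0,0,0,-0.33,-1,0.05,0.03,0,0,0,-0.5,-1,0.05,0.03,0,0,0,-0.66,-1,0.05,0.03,0,0,0,-0.83,-1,0.05,0.03,0,0,0,-1,-1,0.05,0.03,0,0,0,-1,-1,0.05,0.03,0,0,0,-1,-1])

```text
time: 11.75
position: [0.4734, 0.2905, 0.1961]
tool_rot: [2.4, 2.026, 0.001]
ft_force: [-0.0, 0.5, -5.9]
grip_width: 0.388
grip_force: 55.0
```

```bash
python3 -c "
from h import *
st();go(.4745,.2905,.047,83.5)"
```

```text
t 11.75 tcp [0.4734 0.2905 0.1961] yaw 80.33 tilt 0.04 F [-0.   0.5 -5.9] w 0.388 gf 55.0 q [ 0.4   0.33 -1.18  1.7   0.32  1.33 -1.01]
GO [0.001, 0.003, 0.497] [0.001, 0.0, -0.053]
```

jog_arm(moves=[0,0,0.12,0,0,-0.053,-1,0,0,0.25,0,0,-0.053,-1,0,0,0.38,0,0,-0.053,-1,0,0,0.46,0,0,-0.053,-1,0,0,0.497,0,0,-0.053,-1,0,0,0.497,0,0,-0.053,-1,0,0,0.497,0,0,-0.053,-1,0,0,0.497,0,0,-0.053,-1])

```text
time: 12.75
position: [0.474, 0.2911, 0.0481]
tool_rot: [2.34, 2.095, 0.003]
ft_force: [-0.0, 0.6, -4.5]
grip_width: 0.384
grip_force: 55.0
```

```bash
python3 - <<'E'
from h import *
st();go(.549-.049*.9936,.282+.049*.113,.0455,83.5);go(.549-.037*.9936,.282+.037*.113,.0455,83.5)
T=ctrl.get_image("top");S=ctrl.get_image("scene")
def crop(d,u,v,w,h,k): return cv2.resize(d["pixels"][v:v+h,u:u+w,::-1],None,fx=k,fy=k,interpolation=cv2.INTER_CUBIC)
cv2.imwrite("pics/g4.png",np.hstack([crop(T,140,190,100,120,4),crop(S,350,240,100,120,4)]))
E
```

```text
t 12.75 tcp [0.474  0.2911 0.0481] yaw 83.67 tilt 0.11 F [-0.   0.6 -4.5] w 0.384 gf 55.0 q [ 0.28  0.5  -1.06  1.85  0.49  1.08 -1.08]
GO [-0.002, 0.089, 0.009] [0.002, -0.001, 0.003]
GO [-0.002, 0.129, 0.009] [0.002, -0.001, 0.003]
```

View pics/g4.png

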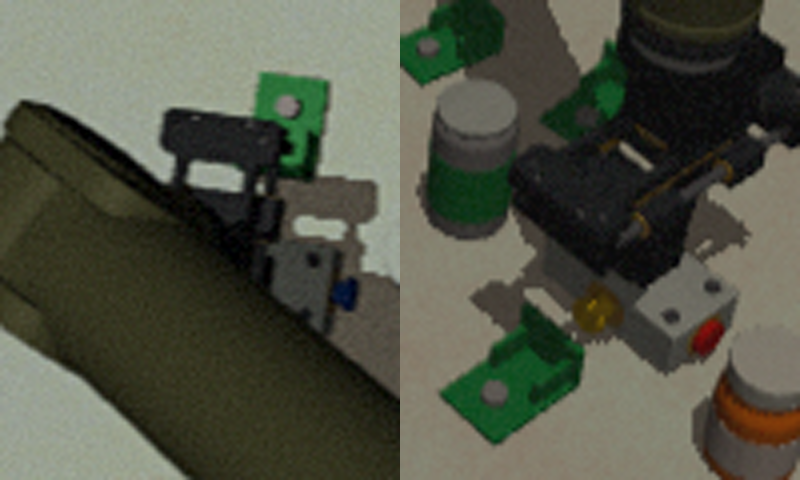

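Yellow (597,310) faces the tongue, with gaps to the can and jar. Pressing.

jog_arm(moves=[0,0.03,0.008,0,0,0,-1,0,0.06,0.008,0,0,0,-1,0,0.08,0.008,0,0,0,-1,0,0.09,0.008,0,0,0,-1,0,0.1,0.008,0,0,0,-1,0,0.11,0.008,0,0,0,-1,0,0.118,0.008,0,0,0,-1,0,0.126,0.008,0,0,0,-1])

```text
time: 13.85
position: [0.506, 0.2874, 0.0445]
tool_rot: [-2.335, -2.096, 0.011]
ft_force: [-10.2, -1.3, 3.1]
grip_width: 0.387
grip_force: 55.0
```

jog_arm(moves=[0,0.008,0,0,0,0,-1,0,0.016,0,0,0,0,-1,0,0.022,0,0,0,0,-1,0,0.028,0,0,0,0,-1,0,0.034,0,0,0,0,-1,0,0.04,0,0,0,0,-1,0,0.045,0,0,0,0,-1,0,0.045,0,0,0,0,-1])

```text
time: 14.85
position: [0.5125, 0.2869, 0.0448]
tool_rot: [-2.329, -2.095, 0.027]
ft_force: [-26.5, -4.4, 18.0]
grip_width: 0.383
grip_force: 55.0
```

jog_arm(moves=[0,0.008,0,0,0,0,-1,0,0.016,0,0,0,0,-1,0,0.016,0,0,0,0,-1,0,0.016,0,0,0,0,-1,0,0.016,0,0,0,0,-1,0,0.016,0,0,0,0,-1,0,0.016,0,0,0,0,-1,0,0.016,0,0,0,0,-1])

```text
time: 15.85
position: [0.5128, 0.2869, 0.045]
tool_rot: [-2.324, -2.094, 0.038]
ft_force: [-36.8, -7.4, 26.2]
grip_width: 0.386
grip_force: 55.0
```

```bash
python3 -c "
from h import *
st()"
```

```text
t 15.85 tcp [0.5128 0.2869 0.045 ] yaw 84.04 tilt 1.57 F [-36.8  -7.4  26.2] w 0.386 gf 55.0 q [ 0.25  0.58 -1.02  1.75  0.53  1.14 -1.04]
```

Yellow is home: 37 mm from the face, and the force rises with no motion. On to blue.

jog_arm(moves=[0,-0.08,0,0,0,0,-1,0,-0.18,-0.02,0,0,0,-1,0,-0.22,-0.15,0,0,0,-1,0,-0.24,-0.3,0,0,0,-1,0,-0.26,-0.45,0,0,0,-1,0,-0.28,-0.5,0,0,-0.15,-1,0,-0.28,-0.5,0,0,-0.3,-1,0,-0.28,-0.5,0,0,-0.45,-1])

```text
time: 16.85
position: [0.4454, 0.2938, 0.1949]
tool_rot: [1.778, 2.588, 0.0]
ft_force: [0.3, 0.5, -5.4]
grip_width: 0.384
grip_force: 55.0
```

```bash
python3 -c "
from h import *
st();go(.4447,.2939,.195,173.5)"
```

```text
t 16.85 tcp [0.4454 0.2938 0.1949] yaw 111.04 tilt 0.09 F [ 0.3  0.5 -5.4] w 0.384 gf 55.0 q [ 0.5   0.32 -1.32  1.75  0.33  1.32 -0.52]
GO [0.001, -0.002, -0.0] [0.0, 0.002, -1.041]
```

Joint 3 is close to its limit (-1.32 of -1.38), so I'll turn farther out and a little lower.

```bash
python3 -c "
from h import *
go(.51,.285,.17,111);go(.51,.285,.17,170)"
```

```text
GO [-0.105, 0.19, 0.083] [0.001, 0.001, 0.001]
GO [-0.105, 0.19, 0.083] [0.0, 0.002, -0.983]
```

jog_arm(moves=[-0.05,0.1,0.04,0,0,0,-1,-0.105,0.19,0.083,0,0,0,-1,-0.105,0.19,0.083,0,0,-0.1,-1,-0.105,0.19,0.083,0,0,-0.2,-1,-0.105,0.19,0.083,0,0,-0.3,-1,-0.105,0.19,0.083,0,0,-0.3,-1,-0.105,0.19,0.083,0,0,-0.3,-1,-0.105,0.19,0.083,0,0,-0.3,-1])

```text
time: 17.85
position: [0.5099, 0.2844, 0.1698]
tool_rot: [1.361, 2.831, -0.0]
ft_force: [0.6, -0.6, -4.8]
grip_width: 0.39
grip_force: 55.0
```

```bash
python3 -c "
from h import *
st();go(.51,.285,.17,173.5)"
```

```text
t 17.85 tcp [0.5099 0.2844 0.1698] yaw 128.65 tilt 0.03 F [ 0.6 -0.6 -4.8] w 0.39 gf 55.0 q [ 0.42  0.51 -1.26  1.66  0.49  1.34 -0.25]
GO [0.001, 0.002, -0.001] [-0.0, 0.0, -0.748]
```

jog_arm(moves=[0,0,0,0,0,-0.15,-1,0,0,0,0,0,-0.3,-1,0,0,0,0,0,-0.45,-1,0,0,0,0,0,-0.6,-1,0,0,0,0,0,-0.748,-1,0,0,0,0,0,-0.748,-1,0,0,0,0,0,-0.748,-1,0,0,0,0,0,-0.748,-1])

```text
time: 18.85
position: [0.5099, 0.2844, 0.1698]
tool_rot: [0.178, 3.136, -0.0]
ft_force: [0.2, -0.6, -6.7]
grip_width: 0.388
grip_force: 55.0
```

```bash
python3 -c "
from h import *
st();go(.4447,.2939,.1,173.5);go(.4447,.2939,.047,173.5)"
```

```text
t 18.85 tcp [0.5099 0.2844 0.1698] yaw 173.49 tilt 0.02 F [ 0.2 -0.6 -6.7] w 0.388 gf 55.0 q [ 0.46  0.57 -1.34  1.66  0.56  1.37  0.49]
GO [0.22, 0.007, 0.232] [-0.0, 0.0, -0.0]
GO [0.22, 0.007, 0.409] [-0.0, 0.0, -0.0]
```

jog_arm(moves=[0,0,0.1,0,0,0,-1,0,0,0.2,0,0,0,-1,0,0,0.22,0,0,0,-1,0,0,0.22,0,0,0,-1,0.05,0,0.22,0,0,0,-1,0.08,0,0.22,0,0,0,-1,0.08,0,0.22,0,0,0,-1,0.08,0,0.22,0,0,0,-1])

```text
time: 19.85
position: [0.4865, 0.2869, 0.1041]
tool_rot: [0.176, 3.135, -0.001]
ft_force: [-0.1, 0.7, -5.1]
grip_width: 0.389
grip_force: 55.0
```

```bash
python3 -c "
from h import *
st();go(.46,.2921,.047,173.5)"
```

```text
t 19.85 tcp [0.4865 0.2869 0.1041] yaw 173.56 tilt 0.07 F [-0.1  0.7 -5.1] w 0.389 gf 55.0 q [ 0.44  0.58 -1.3   1.78  0.59  1.25  0.43]
GO [0.09, 0.007, 0.19] [-0.0, 0.001, 0.001]
```

jog_arm(moves=[0.06,0.004,0,0,0,0,-1,0.1,0.007,0,0,0,0,-1,0.1,0.007,0,0,0,0,-1,0.1,0.007,0.06,0,0,0,-1,0.1,0.007,0.13,0,0,0,-1,0.1,0.007,0.19,0,0,0,-1,0.1,0.007,0.192,0,0,0,-1,0.1,0.007,0.192,0,0,0,-1])

```text
time: 20.85
position: [0.4561, 0.2925, 0.0454]
tool_rot: [-0.176, -3.136, 0.0]
ft_force: [0.1, 0.6, -4.5]
grip_width: 0.389
grip_force: 55.0
```

```bash
python3 - <<'E'
from h import *
st();go(.549-.074*.9936,.282+.074*.113,.0455,173.5);go(.549-.062*.9936,.282+.062*.113,.0455,173.5)
T=ctrl.get_image("top");S=ctrl.get_image("scene")
def crop(d,u,v,w,h,k): return cv2.resize(d["pixels"][v:v+h,u:u+w,::-1],None,fx=k,fy=k,interpolation=cv2.INTER_CUBIC)
cv2.imwrite("pics/g5.png",np.hstack([crop(T,140,190,100,120,4),crop(S,350,240,100,120,4)]))
E
```

```text
t 20.85 tcp [0.4561 0.2925 0.0454] yaw 173.59 tilt 0.06 F [ 0.1  0.6 -4.5] w 0.389 gf 55.0 q [ 0.39  0.59 -1.24  1.88  0.62  1.13  0.37]
GO [-0.065, 0.0, -0.001] [-0.0, -0.001, 0.002]
GO [-0.105, 0.0, -0.001] [-0.0, -0.001, 0.002]
```

View pics/g5.png

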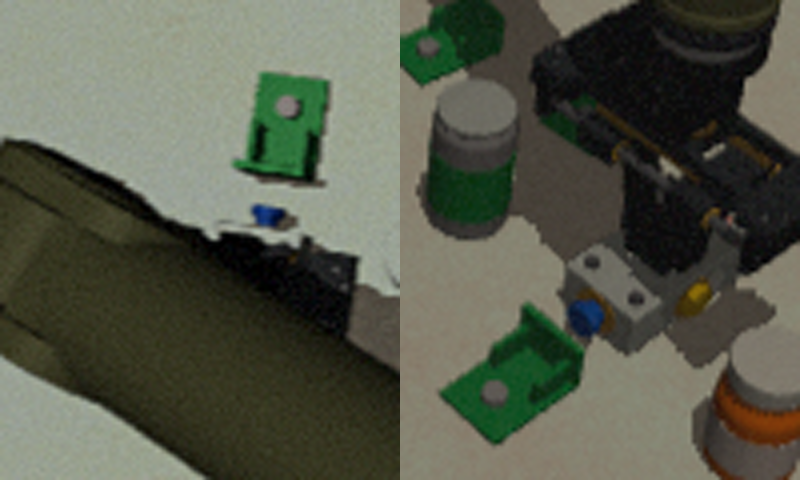

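Blue (268,214 left crop; 585,318 right crop) faces the tongue's middle. Pressing along tool -x.

jog_arm(moves=[-0.025,0,0,0,0,0,-1,-0.05,0,0,0,0,0,-1,-0.06,0,0,0,0,0,-1,-0.07,0,0,0,0,0,-1,-0.08,0,0,0,0,0,-1,-0.088,0,0,0,0,0,-1,-0.096,0,0,0,0,0,-1,-0.104,0,0,0,0,0,-1])

```text
time: 21.95
position: [0.4844, 0.2895, 0.0456]
tool_rot: [-0.173, -3.132, 0.002]
ft_force: [-6.1, -1.0, -3.5]
grip_width: 0.383
grip_force: 55.0
```

jog_arm(moves=[-0.008,0,0,0,0,0,-1,-0.016,0,0,0,0,0,-1,-0.022,0,0,0,0,0,-1,-0.028,0,0,0,0,0,-1,-0.034,0,0,0,0,0,-1,-0.04,0,0,0,0,0,-1,-0.04,0,0,0,0,0,-1,-0.04,0,0,0,0,0,-1])

```text
time: 22.95
position: [0.4879, 0.2895, 0.0447]
tool_rot: [-0.166, -3.119, 0.006]
ft_force: [-22.4, -1.1, 4.3]
grip_width: 0.389
grip_force: 55.0
```

jog_arm(moves=[-0.008,0,0,0,0,0,-1,-0.016,0,0,0,0,0,-1,-0.016,0,0,0,0,0,-1,-0.016,0,0,0,0,0,-1,-0.016,0,0,0,0,0,-1,-0.016,0,0,0,0,0,-1,-0.016,0,0,0,0,0,-1,-0.016,0,0,0,0,0,-1])

```text
time: 23.95
position: [0.4882, 0.2896, 0.045]
tool_rot: [-0.163, -3.112, 0.01]
ft_force: [-33.1, -3.5, 13.7]
grip_width: 0.39
grip_force: 55.0
```

```bash
python3 -c "
from h import *
st()"
```

```text
t 23.95 tcp [0.4882 0.2896 0.045 ] yaw 173.98 tilt 1.5 F [-33.1  -3.5  13.7] w 0.39 gf 55.0 q [ 0.35  0.65 -1.2   1.8   0.64  1.18  0.42]
```

All three plugs are home. Retreating.

jog_arm(moves=[0.06,0,0,0,0,0,-1,0.13,0,-0.02,0,0,0,-1,0.14,0,-0.08,0,0,0,-1,0.14,0,-0.16,0,0,0,-1,0.1,0,-0.2,0,0,0,-1,0.03,0,-0.28,0,0,0.05,-1,-0.03,0,-0.38,0,0,0.1,-1,-0.05,0,-0.43,0,0,0.13,-1])

```text
time: 24.95
position: [0.5223, 0.285, 0.1773]
tool_rot: [0.396, 3.114, 0.003]
ft_force: [0.2, 0.6, -5.5]
grip_width: 0.384
grip_force: 55.0
```

```bash
python3 - <<'E'
from h import *
st();go(.59,.15,.19,165.5);go(.6034,-.013,.18,165.5)
T=ctrl.get_image("top");S=ctrl.get_image("scene")
print("cap",*two(T,(259.5,145.5),S,(281.5,295)))
for p in((344,141),(381,142),(379,166),(342,165)): print("carton",plane(T,*p,.12).round(3))
# tray rim corners, scene, from crop c2
for p in(((50,575)),((505,395)),((670,580))): print("trayS",plane(S,255+p[0]/10,255+(p[1]-360)/10,.022).round(4))
E
```

```text
t 24.95 tcp [0.5223 0.285  0.1773] yaw 165.52 tilt 0.2 F [ 0.2  0.6 -5.5] w 0.384 gf 55.0 q [ 0.41  0.53 -1.27  1.63  0.51  1.37  0.4 ]
GO [-0.331, -0.379, -0.042] [0.002, 0.002, 0.0]
GO [-0.51, -0.894, -0.01] [0.002, 0.002, 0.0]
cap [0.75368204 0.12762637 0.16480846] 0.0018430053118478275
carton [ 0.785 -0.086  0.12 ]
carton [ 0.784 -0.182  0.12 ]
carton [ 0.72  -0.177  0.12 ]
carton [ 0.721 -0.082  0.12 ]
trayS [ 0.6666 -0.0685  0.022 ]
trayS [ 0.5281 -0.0328  0.022 ]
trayS [0.5476 0.0528 0.022 ]
```

```bash
python3 - <<'E'
from h import *
for n,w in(("top0",(175,255,285,345)),("scene0",(255,305,255,328))):
    im=cv2.imread(f"pics/{n}.png");g=cv2.cvtColor(im,cv2.COLOR_BGR2GRAY)
    d=ctrl.get_image("top" if n=="top0" else "scene")
    for th in(60,75,90,105,120):
        m=np.zeros_like(g);a,b,c,e=w;m[a:b,c:e]=(g[a:b,c:e]<th)*255
        k=max(cv2.findContours(m,0,1)[0],key=cv2.contourArea)
        if n=="top0":
            p=[plane(d,*q,.022)[:2] for q in k.reshape(-1,2).astype(float)]
            r=cv2.minAreaRect(np.float32(p)*1000);print(th,np.round(r[0],1),np.round(r[1],1),round(r[2],1))
        else:
            p=np.array([plane(d,*q,.022)[:2] for q in k.reshape(-1,2).astype(float)])*1000
            t=np.radians(-14.5);u=p@[np.cos(t),np.sin(t)];v=p@[-np.sin(t),np.cos(t)];print(th,"u",u.min().round(1),u.max().round(1),"v",v.min().round(1),v.max().round(1))
t=np.radians(-14.5)
for c in((603.4,-13),(607.1,-7.9),(606,-9)): print(c,"u",c[0]*np.cos(t)+c[1]*np.sin(t),"v",-c[0]*np.sin(t)+c[1]*np.cos(t))
E
```

```text
60 [601.6 -13.6] [ 93.7 148.3] 75.7
75 [602.1 -13.5] [ 96.8 150.9] 75.5
90 [602.8 -13.3] [ 97.9 153.2] 75.7
105 [603.  -14.1] [ 99.8 154. ] 75.6
120 [603.3 -13.5] [103.2 155.7] 75.7
60 u 518.9 676.3 v 100.7 234.6
75 u 516.9 676.3 v 98.0 234.6
90 u 516.1 676.3 v 94.4 234.6
105 u 514.4 678.5 v 94.4 236.0
120 u 514.0 678.5 v 90.3 236.0
(603.4, -13) u 587.435226256858 v 138.49337512153454
(607.1, -7.9) u 589.7404345055793 v 144.35733410246434
(606, -9) u 588.9508901056232 v 143.01695369358856
```

jog_arm(moves=[-0.1,-0.11,-0.02,0,0,0,-1,-0.2,-0.22,-0.04,0,0,0,-1,-0.331,-0.379,-0.04,0,0,0,-1,-0.4,-0.55,-0.04,0,0,0,-1,-0.46,-0.72,-0.04,0,0,0,-1,-0.515,-0.89,-0.04,0,0,0,-1,-0.515,-0.89,-0.01,0,0,0,-1,-0.515,-0.89,0,0,0,0,-1])

```text
time: 26.15
position: [0.6017, -0.0108, 0.1733]
tool_rot: [-0.388, -3.114, -0.001]
ft_force: [-0.1, 0.2, -4.9]
grip_width: 0.39
grip_force: 55.0
```

```bash
python3 -c "
from h import *
st();go(.604,-.0145,.082,165.5)"
```

```text
t 26.15 tcp [ 0.6017 -0.0108  0.1733] yaw 165.81 tilt 0.19 F [-0.1  0.2 -4.9] w 0.39 gf 55.0 q [ 0.91  0.56 -1.26  1.61  0.54  1.38  0.91]
GO [-0.011, -0.01, 0.304] [0.0, -0.003, 0.005]
```

jog_arm(moves=[-0.011,-0.01,0.1,0,0,0,-1,-0.011,-0.01,0.2,0,0,0,-1,-0.011,-0.01,0.28,0,0,0,-1,-0.011,-0.01,0.31,0,0,0,-1,-0.011,-0.01,0.31,0,0,0,-1,-0.011,-0.01,0.31,0,0,0,-1,-0.011,-0.01,0.31,0,0,0,-1,-0.011,-0.01,0.31,0,0,0,-1])

```text
time: 27.15
position: [0.6061, -0.0151, 0.0827]
tool_rot: [0.389, 3.116, -0.0]
ft_force: [0.1, -0.4, -5.1]
grip_width: 0.389
grip_force: 55.0
```

```bash
python3 - <<'E'
from h import *
st();go(.604,-.0145,.05,165.5)
T=ctrl.get_image("top");S=ctrl.get_image("scene")
def crop(d,u,v,w,h,k): return cv2.resize(d["pixels"][v:v+h,u:u+w,::-1],None,fx=k,fy=k,interpolation=cv2.INTER_CUBIC)
cv2.imwrite("pics/g6.png",np.hstack([crop(T,275,165,80,100,5),crop(S,250,210,80,100,5)]))
E
```

```text
t 27.15 tcp [ 0.6061 -0.0151  0.0827] yaw 165.76 tilt 0.05 F [ 0.1 -0.4 -5.1] w 0.389 gf 55.0 q [ 0.87  0.64 -1.18  1.7   0.63  1.24  0.86]
GO [0.007, 0.0, 0.109] [-0.0, 0.001, 0.004]
```

View pics/g6.png

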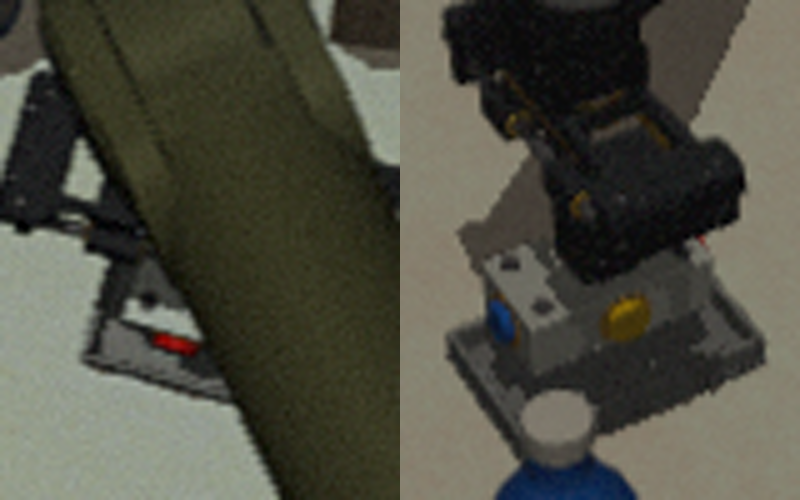

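The scene crop shows the block over the tray, inside its walls, with blue and yellow flush. Lowering.

jog_arm(moves=[0.005,0,0.03,0,0,0,-1,0.005,0,0.06,0,0,0,-1,0.005,0,0.08,0,0,0,-1,0.005,0,0.09,0,0,0,-1,0.005,0,0.1,0,0,0,-1,0.005,0,0.105,0,0,0,-1,0.005,0,0.108,0,0,0,-1,0.005,0,0.11,0,0,0,-1])

```text
time: 28.25
position: [0.6044, -0.0147, 0.0492]
tool_rot: [0.389, 3.117, -0.0]
ft_force: [-0.1, 1.0, -4.7]
grip_width: 0.384
grip_force: 55.0
```

jog_arm(moves=[0,0,0.002,0,0,0,-1,0,0,0.004,0,0,0,-1,0,0,0.006,0,0,0,-1,0,0,0.008,0,0,0,-1,0,0,0.008,0,0,0,-1,0,0,0.008,0,0,0,-1,0,0,0.008,0,0,0,-1,0,0,0.008,0,0,0,-1])

```text
time: 29.25
position: [0.6045, -0.0147, 0.0486]
tool_rot: [0.389, 3.117, -0.002]
ft_force: [-4.4, -1.3, 9.1]
grip_width: 0.387
grip_force: 55.0
```

On the floor (contact at the expected height). Easing off, opening, rising.

jog_arm(moves=[0,0,-0.006,0,0,0,-1,0,0,-0.006,0,0,0,0.6,0,0,-0.006,0,0,0,0.6,0,0,-0.006,0,0,0,0.6,0,0,-0.006,0,0,0,0.6,0,0,-0.006,0,0,0,0.6,0,0,-0.006,0,0,0,0.6,0,0,-0.006,0,0,0,0.6])

```text
time: 30.25
position: [0.6043, -0.0146, 0.0485]
tool_rot: [-0.389, -3.117, 0.0]
ft_force: [0.7, -0.1, 1.1]
grip_width: 0.796
grip_force: 0.0
```

jog_arm(moves=[0,0,-0.1,0,0,0,0.6,0,0,-0.2,0,0,0,0.6,0,0,-0.35,0,0,0,0.6,0,0,-0.5,0,0,0,0.6,0.2,0,-0.6,0,0,0,0.6,0.3,0,-0.6,0,0,0,0.6,0.4,0,-0.6,0,0,0,0.6,0.4,0,-0.6,0,0,0,0.6])

```text
time: 31.25
position: [0.4867, 0.0149, 0.2288]
tool_rot: [0.39, 3.115, -0.016]
ft_force: [0.2, 0.5, -0.4]
grip_width: 0.799
grip_force: 0.0
```

```bash
python3 - <<'E'
from h import *
st()
T=ctrl.get_image("top");S=ctrl.get_image("scene")
for n,d,w in(("T",T,(165,265,275,355)),("S",S,(220,310,245,335))):
    h=cv2.cvtColor(d["pixels"],cv2.COLOR_RGB2HSV).astype(int);H,Sa,V=h[...,0],h[...,1],h[...,2]
    for nm,m in(("red",((H<6)|(H>174))&(Sa>150)&(V>60)),("yel",(H>14)&(H<32)&(Sa>140)&(V>60)),("blue",(H>105)&(H<125)&(Sa>90)&(V>60))):
        z=np.zeros(m.shape,bool);a,b,c,e=w;z[a:b,c:e]=m[a:b,c:e]
        v,u=np.nonzero(z)
        if len(u): print(n,nm,len(u),u.mean().round(1),v.mean().round(1),plane(d,u.mean(),v.mean(),.023).round(4))
t=np.radians(-14.5)
for k,a,z in(("red",-62,.023),("blue",62,.023),("turret top",0,.089)):
    P=[.6045+a/1000*np.cos(t),-.0147+a/1000*np.sin(t),z];print(k,np.round(P,4),proj(T,P).round(1),proj(S,P).round(1))
E
```

```text
t 31.25 tcp [0.4867 0.0149 0.2288] yaw 165.75 tilt 0.6 F [ 0.2  0.5 -0.4] w 0.799 gf 0.0 q [ 1.28  0.03 -1.37  1.8   0.04  1.34  1.23]
T blue 13 321.6 194.5 [ 0.6634 -0.0306  0.023 ]
S red 5 309.8 265.4 [ 0.54   -0.0029  0.023 ]
S yel 67 295.8 282.1 [0.6123 0.0172 0.023 ]
S blue 150 281.7 303.9 [0.6913 0.0488 0.023 ]
red [0.5445 0.0008 0.023 ] [[309.2 236.7]] [[309.6 266.8]]
blue [ 0.6645 -0.0302  0.023 ] [[321.5 194. ]] [[269.6 283. ]]
turret top [ 0.6045 -0.0147  0.089 ] [[314.9 211. ]] [[289.  257.1]]
```

The block sits where it was released. Blue and red lie within about 5 mm of where home heads should be, the floor height matches, and the gripper is clear. Handing in.

```bash
python3 -c "
from bench import ctrl
print(ctrl.close_job())"
```

```text
the job is handed in; nothing more can be done
None
```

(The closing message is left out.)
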